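# Open the knock guard and draw out the pressed swatches

## Task

The pressing time is up. Unlatch the guard's gate (its thumb lever lifts the gravity latch bar out of the catch), swing the gate wide open, square to the guard's front or beyond, and draw the sample tray right out to its stop, with the weight still standing on the swatches. It is all light work: never press, pull or squeeze anything with more than 20 N at the fingers, so hook with closed fingers rather than grip, and leave the other things on the bench where they are.

Things in the scene. Friction and masses are not known exactly. Their poses are not given: they have to be found in the camera images.
- guard: Open-topped knock guard fixed to the worktop: grey base plate 212 x 206 x 12 mm, four bright square posts 122 mm high, clear side and back walls, the gate in its front. Origin: centre of the base's underside. x points from the gate to the back wall, y to the left as one faces the gate, z up.
- gate_hinge (a point): Point of the guard on the gate's vertical hinge line (front right post), at worktop height; axes as the guard's. Gate frame: origin here, the guard's axes when shut, turning with the gate; in it the gate is x -8 to +6, y 3 to 159.5, z 22 to 116 mm. All heights (z) of gate parts hold for the middle of its slotted hinges: gate, lever, pull and catch hang up to 6 mm higher or lower, unmeasured.
- gate (a joint): Opening angle of the gate, rad: 0 shut, grows as the free (left) edge swings out towards the robot, 1.57 square to the front, stop at 1.85. It turns stiffly (about 0.22 N m, some 2 N at the pull) and stays where it is left.
- gate_pull (a point): Nominal place on the shut gate of the middle of its bow pull: a level 10 mm round bar at gate-frame x -58, z 104 mm, y 81 to 147 mm, bent back to the gate at both ends. Between bar and gate is a clear pocket 45 mm deep (x) and 62 mm long (y), open above: closed fingertips go down in it onto the thumb lever's pad and, from inside it, pull on the bar.
- thumb_pivot (a point): Nominal place of the thumb lever's pivot, gate-frame x -9, y 114, z 80 mm. Its steel pad, 26 mm wide, reaches into the pocket to x -51. Flat fingertips about x -38 meet it at z 83 to 91 mm (free play), lift the latch bar (dark, 8 x 14 mm, behind the gate; 1 to 3 N felt) and bring the pad home near z 76 mm on a rubber buffer (about 10 N/mm there), felt as 5 to 8 N. Let go, bar and lever fall back.
- latch_catch_place (a point): Middle of the catch on the left post, nominal: a saddle with an 8 mm nose in front of the bar's free end. It stands with the gate's height, and up to 2 mm higher or lower than that: the bar clears the nose only in the last 1 to 3 mm of the pad's way to its buffer, and always with the pad home. It is past the catch once the gate is open by 0.2 rad; the pad may then rise.
- tray (a joint): Travel of the sample tray, m: 0 fully in, 0.100 at its front stop; it slides out towards the gate with about 2 N of drag and stays where it is left. The shut gate bars its way.
- tray_bow (a point): Middle of the tray's upright bow handle: an 8 mm round bar along the guard's y, 60 mm long, on two legs, its centre 64 mm above the worktop and, with the tray in, 48 mm behind the gate's middle plane (guard-frame x -52 mm). Behind it there is at least 45 mm of free room before the swatches and the weight; the tray's floor is 21 mm above the worktop.
- swatches: Stack of cut cloth swatches, 63 mm (guard x) by 82 mm by 15 mm high, lying loose on the tray. Origin: centre of its underside.
- weight: Grey cylindrical 500 g test weight with a knob, 52 mm in diameter, 46 mm high, standing loose on the swatches. Origin: centre of its underside, z up its axis.
- stopwatch: Bystander: round stopwatch, 59 x 54 x 17 mm, lying right of the guard. Origin: centre of its underside.
- weight_b: Bystander: grey 200 g weight, 42 mm in diameter, 36 mm high, in front of the guard on the left. Origin: centre of its underside.
- weight_c: Bystander: brass-coloured 100 g weight, 34 mm in diameter, 33 mm high, in front of the guard on the left. Origin: centre of its underside.
- weight_d: Bystander: brass-coloured 50 g weight, 28 mm in diameter, 30 mm high, in front of the guard on the left. Origin: centre of its underside.
- caliper: Bystander: caliper, 69 x 230 x 13 mm, lying at the front edge on the right. Origin: centre of its underside.
Mind the look-alikes: they are no part of the job. Leave any white look-alike of the swatches alone.

How it is judged:
On the way, in this order (a step that is already met when the one before it is completed fails the run):
1. the gate is off its catch and ajar (0.25 rad), the tray still in (value of joint gate above 0.25 rad and value of joint tray below 0.01 m), for 0.1 s.
2. the gate stands wide open (over 1.4 rad), the tray still in (value of joint gate above 1.4 rad and value of joint tray below 0.01 m), for 0.2 s.
3. the tray is drawn out (over 95 mm) with the gate wide open (value of joint gate above 1.4 rad and value of joint tray above 0.095 m), for 0.2 s.
At the end, for the whole second after the job is handed in: The gate stands open by over 1.4 rad (80 degrees), the tray is out by over 95 of its 100 mm, the weight stands upright (within 0.1 rad) and at rest on the swatches, within 20 mm of their middle, and the swatches lie on the tray (all of step 3 and angle between weight's own z axis and vertical below 0.1 rad and horizontal distance between weight and swatches below 0.02 m and height (world z) of weight above 0.033 m and height (world z) of swatches above 0.018 m and linear speed of weight below 0.02 m/s); the robot touches nothing.
It fails at once if the fingers press, pull or squeeze on anything with over 20 N (contact force between the fingers and anything else above 20 N).
It fails at once if the weight tips over (0.4 rad) (angle between weight's own z axis and vertical above 0.4 rad).
It fails at once if a bystander is moved by over 20 mm (distance of any of stopwatch, weight_b, weight_c, weight_d, caliper from where it was at the start of the episode above 0.02 m).
It also fails if it takes over 54 s, if anything falls off the work surface, if the arm or the gripper's body presses on something with over 40 N, if the wrist force passes 120 N, or if a joint passes its speed limit or range.

## Robot

A 6-joint arm with a two-finger parallel gripper is mounted at the origin on a cart in front of the work surface, level with it; the furniture and walls round the work are solid. World frame = base frame: x ahead of the robot, y to its left, z up, the work surface at z = 0. Lengths are in m, angles in rad, forces in N, time in s.
With the tool pointing down it reaches from about 0.275 to 0.725 m from the base axis. Payload 5.6 kg.
Tool frame: the origin (TCP) lies midway between the tips of the shut fingers; the grasp point (between the pads) lies hold_point_z behind it (hold_point_z is the distance from the TCP to the grasp point, in m); z points along the fingers, y is the line along which they close (so a half turn about z gives the same grasp; the last joint's range is limited). The gripper opens to 85 mm and grips with 20 to 120 N. Pads are 22 mm wide; open, the fingers measure 114 mm over their backs; the gripper's body (76 mm by 85 mm) begins 54 mm behind the grasp point. The pads swing forward as they close: fully open they stand 13 mm farther back than shut.
Start: joints at [-0.998, 0.255, 0.108, 0, -1.424, -0.285], TCP at [0.156, -0.527, 0.231] pointing down, gripper open.
Joint ranges: [-2.95, 2.95], [-1.21, 1.97], [-1.09, 1.5], [-2.87, 1.71], [-2.94, -0.07], [-3.05, 3.05]. Speed limits (rad/s): [2.57, 2.57, 3.14, 3.14, 3.14, 3.14].

## Interface

Orientations are given as a rotation vector (axis times angle).
In Python, from cell import * gives the robot as it stands.
- The arm moves only by the shell command python3 -m pendant 'ROWS' [FORCE]. ROWS is JSON, a list that holds one entry, the list of rows, each a list of 7 numbers: the finger opening in mm, from 0 to 85.4, then the shift along the world's x, y, z in units of 25 mm (1.0 is 25 mm), then the turn, a rotation vector about the world's x, y, z in units of 5 degrees (1.0 is 5 degrees). A call has 1 to 12 rows; each row is the pose to reach, as a shift and turn from the pose commanded when the call began; what a row does not reach only later rows make up. A row lasts 1/8 s, in which the tool goes at most 62.5 mm and 10.7 degrees, less where a joint would pass 70% of its speed; a pose out of reach is approached as far as the arm can. A call with a gripper value outside its range is refused whole. The fingers move at their own pace and stop on an object; FORCE is the grip in N (left out, the last holds). Time passes only in rows, so rows that repeat a pose let the fingers close. It gives the time, the measured TCP pose, the force, the opening and the grip force at its end, in the units of the state.
- observe(): the state, without advancing time (a new reading comes with each control period).
- snapshot(name): name is "scene" or "top" or "wrist"; returns a dict with "img" (420x560x3 uint8, blue, green, red), "camera_matrix" (3x3 intrinsics, pixels), "D" ([k1, k2, p1, p2, k3] as OpenCV has them; the pictures are not rectified), "R" (3x3) and "t" (3): a world point X has camera coordinates R X + t. Camera axes: x right, y down, z forward; pixel columns grow to the right and rows downward; lengths in m; the calibration is good to about 2 mm. A picture is of the moment at which its call begins. There is no depth.
- close_job(): hands the job in; it is judged then, once.
The state is a dict: "time": time; "joint_positions": joint angles; "qvel": joint speeds; "effort": joint torques, N m; "tcp_pos": TCP position; "tool_rot": TCP orientation; "wrist_force": force on the tool from outside, world axes, zero at the start; "wrist_torque": the same for the moment, N m; "opening": finger opening in m; "finger_force": force on a finger pad.
Only numpy, scipy, OpenCV 4.12 (cv2) and the standard library are available. Lean on these libraries where they do the work, as an engineer would, in place of code of your own. Each camera call takes 0.05 s, during which the arm holds its last target. There are 200 camera calls.

## Working session

There is one attempt and no reset: what is moved stays moved. The work goes in short steps, Python scripts to look and compute and a shell command to move; the robot and the scene stay as the last step left them, time stands still between calls to the robot, and variables do not carry over. Pictures are saved under pics/ and viewed, at most 10 in all, crops included, and the job is handed in when it is done.

```bash
mkdir -p pics; ls; python3 - <<'E'
from cell import *
import cv2,json
import numpy as np
s=observe();print({k:np.round(v,3).tolist() for k,v in s.items()})
for n in("scene","top"):
    d=snapshot(n);cv2.imwrite(f"pics/{n}0.png",d["img"])
    print(n,np.round(d["camera_matrix"],1).tolist(),np.round(d["D"],3).tolist(),np.round(d["R"],3).tolist(),np.round(d["t"],3).tolist())
E
```

```text
pics
{'time': 0.0, 'joint_positions': [-0.998, 0.256, 0.107, -0.0, -1.424, -0.285], 'qvel': [0.0, -0.002, 0.002, 0.0, -0.001, -0.001], 'effort': [-0.0, -38.663, 23.794, 5.365, -0.006, -0.0], 'tcp_pos': [0.156, -0.527, 0.23], 'tool_rot': [0.45, -3.109, -0.003], 'wrist_force': [1.038, 0.328, 0.094], 'wrist_torque': [-0.022, 0.037, 0.019], 'finger_force': 0.0, 'opening': 0.085}
scene [[497.6, 0.0, 279.1], [0.0, 497.6, 209.1], [0.0, 0.0, 1.0]] [-0.136, 0.0, 0.0, 0.0, 0.0] [[0.94, -0.342, 0.008], [-0.24, -0.675, -0.698], [0.245, 0.654, -0.716]] [-0.485, 0.243, 1.429]
top [[411.3, 0.0, 277.3], [0.0, 411.3, 209.8], [0.0, 0.0, 1.0]] [-0.101, 0.0, 0.0, 0.0, 0.0] [[-0.006, -1.0, 0.024], [-0.997, 0.004, -0.077], [0.076, -0.024, -0.997]] [0.058, 0.545, 1.039]
```

View pics/scene0.png

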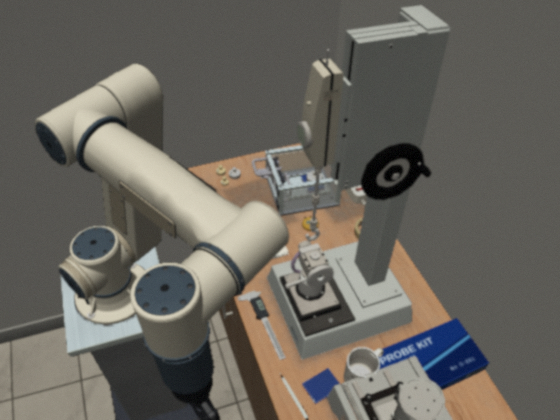

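View pics/top0.png

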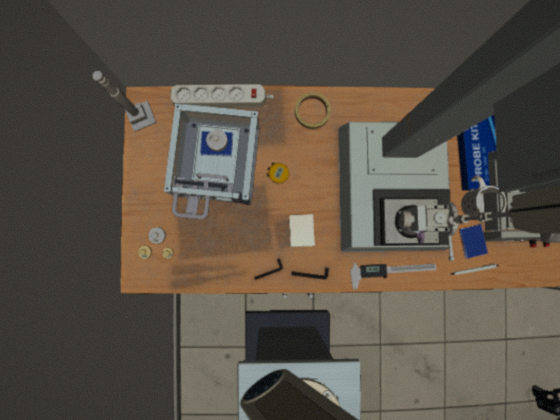

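The top view shows the guard at about (210,155), its bow pull at (190,205), blue swatches with the weight at (215,142), and the bystander weights at (157,236), (145,253) and (167,253). A white swatch look-alike lies at (302,230). A blue square at (473,240) and the test instrument at (395,190) also have to be told apart. The guard with the gate is the one at (210,155), which I'll check in a crop.

```bash
python3 - <<'E'
import cv2
im=cv2.imread("pics/top0.png")[90:232,140:290]
cv2.imwrite("pics/topc.png",cv2.resize(im,None,fx=4.2,fy=4.2,interpolation=cv2.INTER_CUBIC))
im=cv2.imread("pics/scene0.png")[130:230,200:360]
cv2.imwrite("pics/scenec.png",cv2.resize(im,None,fx=5,fy=5,interpolation=cv2.INTER_CUBIC))
E
```

```text
(no output)
```

View pics/topc.png

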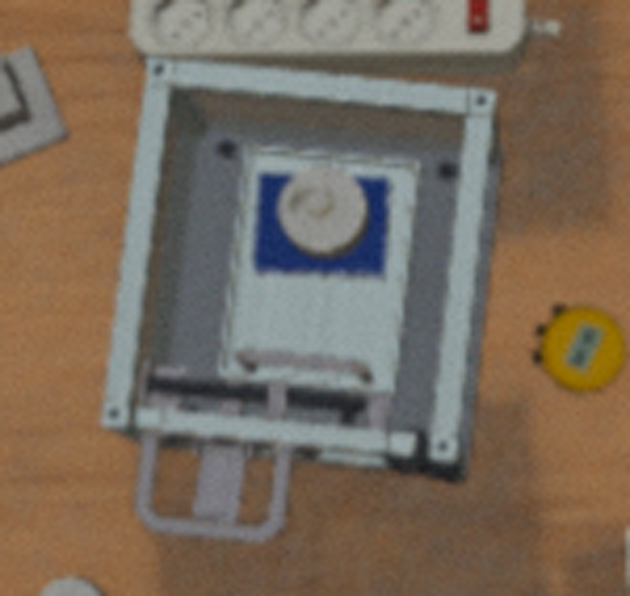

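View pics/scenec.png

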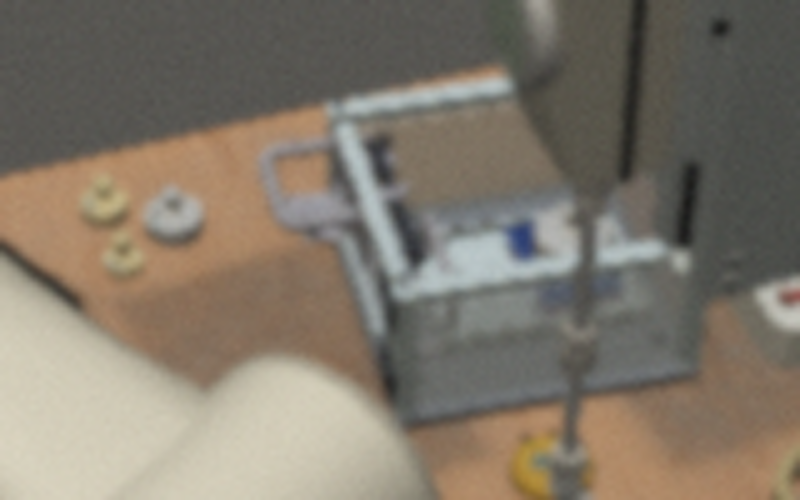

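The crop confirms the guard: post tops at crop pixels (158,69), (481,100), (113,414), (443,447), pull bar along y≈530 from x≈150 to 275, pad at (217,485), tray bow from (243,358) to (365,370), and weight at (322,212).

```bash
cat > h.py <<'E'
from cell import *
import cv2, numpy as np
def ray(d,p,z):
    """world point at height z seen at pixel p"""
    u=cv2.undistortPoints(np.array([[p]],float),d["camera_matrix"],np.array(d["D"]))[0,0]
    R,t=np.array(d["R"]),np.array(d["t"]);c=-R.T@t;v=R.T@np.array([u[0],u[1],1]);return c+v*(z-c[2])/v[2]
E
python3 - <<'E'
from h import *
d=snapshot("top")
f=lambda x,y,z:ray(d,(140+(x+.5)/4.2-.5,90+(y+.5)/4.2-.5),z)
P={k:f(*v) for k,v in dict(BL=(158,69,.122),BR=(481,100,.122),FL=(113,414,.122),FR=(443,447,.122),barL=(148,520,.104),barR=(275,532,.104),barm=(212,531,.104),pad=(217,485,.085),bowL=(243,358,.064),bowR=(365,370,.064),w=(322,212,.07)).items()}
for k,v in P.items():print(k,np.round(v,4))
ex=(P['BL']+P['BR']-P['FL']-P['FR'])[:2];ey=(P['BL']+P['FL']-P['BR']-P['FR'])[:2]
print("yaw",np.arctan2(ex[1],ex[0]),np.arctan2(-ey[0],ey[1]),np.linalg.norm(ex)/2,np.linalg.norm(ey)/2)
c=(P['BL']+P['BR']+P['FL']+P['FR'])[:2]/4
a=(np.arctan2(ex[1],ex[0])+np.arctan2(-ey[0],ey[1]))/2
R=np.array([[np.cos(a),-np.sin(a)],[np.sin(a),np.cos(a)]])
print("c",c)
for k,v in P.items():print(k,"guard",np.round((R.T@(v[:2]-c))*1000,1))
E
```

```text
BL [0.7872 0.2957 0.122 ]
BR [0.7678 0.1118 0.122 ]
FL [0.5893 0.3169 0.122 ]
FR [0.57   0.1329 0.122 ]
barL [0.5313 0.3005 0.104 ]
barR [0.5243 0.2285 0.104 ]
barm [0.525  0.2641 0.104 ]
pad [0.5527 0.2651 0.085 ]
bowL [0.6299 0.2544 0.064 ]
bowR [0.6224 0.1822 0.064 ]
w [0.7162 0.2077 0.07  ]
yaw -0.10627187050859073 -0.10448743983270761 0.19895638737297122 0.18496126237321595
c [0.67858247 0.21432907]
BL guard [99.4 92.4]
BR guard [ 99.6 -92.5]
FL guard [-99.6  92.6]
FR guard [-99.4 -92.4]
barL guard [-155.5   70.2]
barR guard [-154.9   -2.2]
barm guard [-158.    33.3]
pad guard [-130.6   37.2]
bowL guard [-52.7  34.8]
bowR guard [-52.5 -37.9]
w guard [38.1 -2.6]
```

```bash
python3 -m pendant '[[[0,1,2.2,0,0,0,-0.5],[0,2,4.4,0,0,0,-1],[0,3,6.6,0,0,0,-1.5],[0,4,8.8,0,0,0,-2],[0,5,11,0,0,0,-2.5],[0,5.8,13.2,0,0,0,-3],[0,5.8,15.6,0,0,0,-3.5],[0,5.8,18,0,0,0,-4],[0,5.8,20.4,0,0,0,-4.5],[0,5.8,22.8,0,0,0,-4.5],[0,6.2,25,0,0,0,-4.5],[0,7.5,26.5,0,0,0,-4.5]]]' 20; python3 -c "
from cell import *
s=observe();print(s['joint_positions'],s['wrist_force']);import cell;print({k:v for k,v in vars(cell).items() if isinstance(v,(int,float))})"
```

```text
time: 1.65
tcp_pos: [0.343, 0.1378, 0.2318]
tool_rot: [0.157, 3.137, 0.003]
wrist_force: [-0.3, 0.1, 0.8]
opening: -0.0002
finger_force: 0.0
[ 8.12471070e-01 -1.13908381e-01 -2.93397329e-01 -3.12391078e-04
 -1.38918095e+00 -2.48334471e+00] [-0.25133354  0.14157682  0.77894018]
{'hold_point_z': 0.0187}
```

```bash
python3 -m pendant '[[[0,2,1.2,0,0,0,0],[0,4,2.4,0,0,0,0],[0,6,3.6,0,0,0,0],[0,8.2,5,0,0,0,0],[0,8.2,5,-1,0,0,0],[0,8.2,5,-2,0,0,0],[0,8.2,5,-3,0,0,0],[0,8.2,5,-3.4,0,0,0],[0,8.2,5,-3.4,0,0,0]]]'; python3 - <<'E'
from h import *
d=snapshot("top");im=d["img"][170:240,150:250];cv2.imwrite("pics/t1.png",cv2.resize(im,None,fx=6,fy=6,interpolation=cv2.INTER_CUBIC))
d=snapshot("wrist");cv2.imwrite("pics/w1.png",d["img"])
E
```

```text
time: 2.78
tcp_pos: [0.5485, 0.26, 0.146]
tool_rot: [-0.165, -3.137, 0.001]
wrist_force: [-0.4, 0.3, 0.7]
opening: -0.0001
finger_force: 0.0
```

View pics/w1.png

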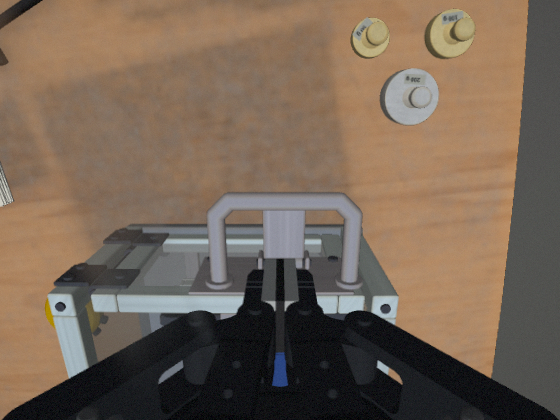

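The wrist view shows the pull bar along y≈202 between its bends at x 218 and 352, the lever pad at (284,235), and the closed fingertips at (281,265) above the pocket. The tips are about 3 mm too far right of the gate's middle.

```bash
python3 - <<'E'
from h import *
d=snapshot("wrist")
c=np.array([.6786,.2143]);a=-.1054;R=np.array([[np.cos(a),-np.sin(a)],[np.sin(a),np.cos(a)]]);h=np.array([-99,-79])
for n,p,z in(("bar",(285,202),.104),("legL",(352,245),.104),("legR",(218,245),.104),("padL",(265,235),.085),("padR",(304,235),.085),("postFL",(385,308),.122),("postFR",(60,306),.122)):
    for dz in(-.006,.006):
        w=ray(d,p,z+(dz if n[0]!='p' or n[1]=='a' else 0));print(n,np.round(R.T@(w[:2]-c)*1000-h,1),end=' ')
    print()
s=observe();print(R.T@(s['tcp_pos'][:2]-c)*1000-h)
E
```

```text
bar [-55.1 114.9] bar [-58.8 114.7] 
legL [-28.4 155. ] legL [-33.7 152.3] 
legR [-28.3  75.1] legR [-33.6  77.4] 
padL [-27.  102.4] padL [-31.9 102.9] 
padR [-27.  127.6] padR [-31.9 126.7] 
postFL [ -0.5 170.8] postFL [ -0.5 170.8] 
postFR [ -0.4 -13.3] postFR [ -0.4 -13.3] 
[-34.48196582 111.29457105]
```

```bash
python3 -m pendant '[[[0,-0.13,0.14,0,0,0,0],[0,-0.13,0.14,-0.5,0,0,0],[0,-0.13,0.14,-1,0,0,0],[0,-0.13,0.14,-1.4,0,0,0],[0,-0.13,0.14,-1.6,0,0,0],[0,-0.13,0.14,-1.8,0,0,0],[0,-0.13,0.14,-1.8,0,0,0]]]'
```

```text
time: 3.8
tcp_pos: [0.5453, 0.2635, 0.101]
tool_rot: [-0.165, -3.137, 0.001]
wrist_force: [-0.8, 0.5, 0.4]
opening: -0.0002
finger_force: 0.0
```

```bash
python3 -m pendant '[[[0,0,0,-0.1,0,0,0],[0,0,0,-0.2,0,0,0],[0,0,0,-0.3,0,0,0],[0,0,0,-0.4,0,0,0],[0,0,0,-0.5,0,0,0],[0,0,0,-0.6,0,0,0],[0,0,0,-0.6,0,0,0]]]'
```

```text
time: 4.68
tcp_pos: [0.5453, 0.2636, 0.086]
tool_rot: [-0.165, -3.137, 0.0]
wrist_force: [0.5, -0.1, 0.3]
opening: 0.0003
finger_force: 0.0
```

```bash
python3 -m pendant '[[[0,0,0,-0.04,0,0,0],[0,0,0,-0.08,0,0,0],[0,0,0,-0.08,0,0,0]]]'; python3 -m pendant '[[[0,0,0,-0.04,0,0,0],[0,0,0,-0.08,0,0,0],[0,0,0,-0.08,0,0,0]]]';
```

```text
time: 5.05
tcp_pos: [0.5454, 0.2637, 0.0846]
tool_rot: [0.165, 3.137, 0.0]
wrist_force: [-1.0, 1.3, 2.7]
opening: -0.0002
finger_force: 1.4
time: 5.42
tcp_pos: [0.5454, 0.2637, 0.0822]
tool_rot: [0.165, 3.137, 0.0]
wrist_force: [-0.5, 0.4, 2.8]
opening: -0.0
finger_force: 1.6
```

```bash
python3 -m pendant '[[[0,0,0,-0.04,0,0,0],[0,0,0,-0.04,0,0,0]]]'; python3 -m pendant '[[[0,0,0,-0.04,0,0,0],[0,0,0,-0.04,0,0,0]]]';
```

```text
time: 5.68
tcp_pos: [0.5455, 0.2637, 0.0812]
tool_rot: [0.165, 3.137, 0.0]
wrist_force: [0.2, -0.1, 2.1]
opening: -0.0004
finger_force: 1.4
time: 5.92
tcp_pos: [0.5455, 0.2636, 0.0802]
tool_rot: [0.165, 3.137, 0.0]
wrist_force: [-0.2, 0.5, 2.0]
opening: -0.0001
finger_force: 1.4
```

```bash
for i in 1 2; do python3 -m pendant '[[[0,0,0,-0.04,0,0,0],[0,0,0,-0.04,0,0,0]]]' ; done
```

```text
time: 6.18
tcp_pos: [0.5456, 0.2637, 0.0794]
tool_rot: [0.165, 3.137, 0.0]
wrist_force: [-0.1, -0.8, 3.6]
opening: -0.0001
finger_force: 1.7
time: 6.42
tcp_pos: [0.5457, 0.2637, 0.079]
tool_rot: [0.164, 3.136, 0.0]
wrist_force: [-0.8, -0.7, 5.7]
opening: 0.0003
finger_force: 3.3
```

The pad is home on its buffer at z≈0.079 with 5.7 N. Next I'll work out the arc waypoints.

```bash
python3 - <<'E'
from h import *
h=np.array([.5718,.1461]);p0=observe()['tcp_pos'][:2]
for t in list(np.arange(0,.4,.05))+list(np.arange(.4,1.8,.1)):
    a=t-.1054;p=h+np.array([[np.cos(a),-np.sin(a)],[np.sin(a),np.cos(a)]])@[-.043,.114]
    print(round(t,2),np.round((p-p0)/.025,2),round(np.degrees(t)/5,2))
E
```

```text
0.0 [-0.19  0.01] 0.0
0.05 [-0.42 -0.06] 0.57
0.1 [-0.65 -0.13] 1.15
0.15 [-0.88 -0.22] 1.72
0.2 [-1.1  -0.33] 2.29
0.25 [-1.32 -0.44] 2.86
0.3 [-1.53 -0.56] 3.44
0.35 [-1.73 -0.7 ] 4.01
0.4 [-1.93 -0.84] 4.58
0.5 [-2.3  -1.16] 5.73
0.6 [-2.64 -1.51] 6.88
0.7 [-2.94 -1.89] 8.02
0.8 [-3.2 -2.3] 9.17
0.9 [-3.42 -2.74] 10.31
1.0 [-3.59 -3.19] 11.46
1.1 [-3.72 -3.66] 12.61
1.2 [-3.8  -4.14] 13.75
1.3 [-3.83 -4.63] 14.9
1.4 [-3.81 -5.11] 16.04
1.5 [-3.75 -5.6 ] 17.19
1.6 [-3.64 -6.07] 18.33
1.7 [-3.48 -6.53] 19.48
```

```bash
python3 -m pendant '[[[0,0,0,-0.02,0,0,0],[0,-0.1,0,-0.02,0,0,0],[0,-0.2,0,-0.02,0,0,0],[0,-0.2,0,-0.02,0,0,0]]]';python3 -m pendant '[[[0,-0.06,-0.02,0,0,0,0.15],[0,-0.12,-0.04,0,0,0,0.3],[0,-0.12,-0.04,0,0,0,0.3]]]'
```

```text
time: 6.92
tcp_pos: [0.5406, 0.2639, 0.078]
tool_rot: [0.164, 3.137, 0.001]
wrist_force: [0.4, 1.0, 4.0]
opening: 0.0002
finger_force: 2.1
time: 7.3
tcp_pos: [0.5374, 0.2629, 0.078]
tool_rot: [0.123, 3.139, 0.001]
wrist_force: [1.5, 1.0, 4.9]
opening: 0.0002
finger_force: 2.3
```

```bash
python3 -m pendant '[[[0,0,0,-0.03,0,0,0],[0,0,0,-0.03,0,0,0]]]';python3 -m pendant '[[[0,-0.06,-0.02,0,0,0,0.15],[0,-0.12,-0.04,0,0,0,0.3],[0,-0.12,-0.04,0,0,0,0.3]]]'
```

```text
time: 7.55
tcp_pos: [0.5375, 0.2629, 0.0776]
tool_rot: [0.123, 3.139, 0.001]
wrist_force: [1.4, 1.6, 7.6]
opening: -0.0
finger_force: 3.4
time: 7.92
tcp_pos: [0.5347, 0.2621, 0.0776]
tool_rot: [0.082, 3.139, 0.002]
wrist_force: [0.9, 1.7, 7.3]
opening: 0.0002
finger_force: 3.2
```

```bash
python3 -m pendant '[[[0,-0.1,-0.03,0,0,0,0.3],[0,-0.2,-0.06,0,0,0,0.6],[0,-0.2,-0.06,0,0,0,0.6]]]'
```

```text
time: 8.3
tcp_pos: [0.5296, 0.2603, 0.0776]
tool_rot: [-0.001, 3.141, 0.001]
wrist_force: [0.9, 0.8, 7.3]
opening: 0.0001
finger_force: 3.4
```

```bash
python3 -m pendant '[[[0,-0.12,-0.05,0,0,0,0.3],[0,-0.25,-0.1,0,0,0,0.6],[0,-0.37,-0.16,0,0,0,0.9],[0,-0.49,-0.22,0,0,0,1.2],[0,-0.49,-0.22,0,0,0,1.2]]]'; python3 - <<'E'
from h import *
d=snapshot("wrist");cv2.imwrite("pics/w2.png",d["img"])
E
```

```text
time: 8.93
tcp_pos: [0.5172, 0.255, 0.0776]
tool_rot: [-0.165, 3.137, 0.001]
wrist_force: [-1.0, 1.5, 6.7]
opening: -0.0002
finger_force: 3.5
```

View pics/w2.png

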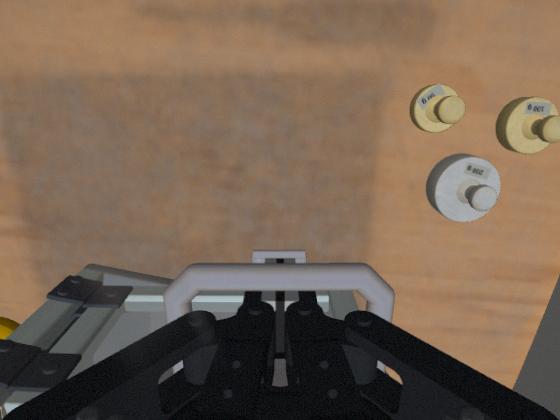

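The wrist view shows the gate off its catch and turning: the bar lies level at y≈275 (x 170–390), the fingers are inside the pocket and the bystander weights are clear. I'll keep following the arc.

```bash
python3 -m pendant '[[[0,-0.2,-0.11,0,0,0,0.55],[0,-0.4,-0.23,0,0,0,1.1],[0,-0.6,-0.36,0,0,0,1.65],[0,-0.8,-0.5,0,0,0,2.2],[0,-0.8,-0.5,0.08,0,0,2.2],[0,-0.99,-0.65,0.16,0,0,2.75],[0,-1.17,-0.81,0.2,0,0,3.3],[0,-1.17,-0.81,0.2,0,0,3.3]]]'
```

```text
time: 9.98
tcp_pos: [0.4865, 0.2334, 0.0809]
tool_rot: [0.61, -3.078, 0.002]
wrist_force: [-0.5, 0.4, 0.3]
opening: -0.0001
finger_force: 0.5
```

```bash
python3 -m pendant '[[[0,-0.28,-0.3,0,0,0,1.1],[0,-0.58,-0.68,0,0,0,2.3],[0,-0.84,-1.09,0,0,0,3.4]]]'; python3 - <<'E'
from h import *
d=snapshot("wrist");a=d["img"];d=snapshot("top");b=cv2.resize(d["img"][90:280,130:290],None,fx=2.2,fy=2.2,interpolation=cv2.INTER_CUBIC)
c=np.zeros((420,400,3),np.uint8);c[:b.shape[0],:b.shape[1]]=b[:, :400]
cv2.imwrite("pics/w3.png",np.hstack([cv2.resize(a,(400,300))[:, :],c[:300]]) if 0 else np.hstack([cv2.resize(a,(430,322)),c[:322,:352]]) if 0 else np.hstack([np.pad(cv2.resize(a,(430,322)),((0,98),(0,0),(0,0))),c[:, :360]]))
E
```

```text
time: 10.35
tcp_pos: [0.4664, 0.2073, 0.0814]
tool_rot: [1.063, -2.955, -0.001]
wrist_force: [0.5, 1.5, -1.0]
opening: 0.0004
finger_force: 1.7
```

View pics/w3.png

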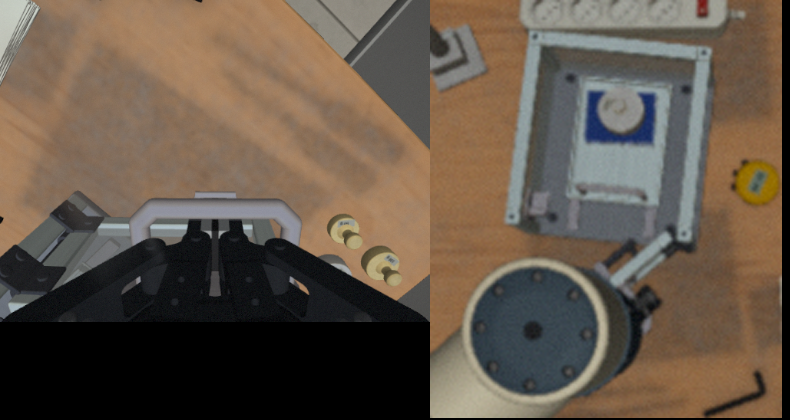

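The gate follows at about 0.8 rad: the bar is level at (215,208) in the wrist view, and the top view shows the gate swung with the tray still in. Next I'll carry it on to about 1.7 rad.

```bash
python3 -m pendant '[[[0,-0.22,-0.41,0,0,0,1.1],[0,-0.39,-0.86,0,0,0,2.2],[0,-0.52,-1.33,0,0,0,3.4],[0,-0.6,-1.81,0,0,0,4.5],[0,-0.63,-2.3,0,0,0,5.7],[0,-0.61,-2.78,0,0,0,6.8],[0,-0.55,-3.27,0,0,0,8],[0,-0.44,-3.74,0,0,0,9.1],[0,-0.28,-4.2,0,0,0,10.3],[0,-0.28,-4.2,0,0,0,10.3]]]'
```

```text
time: 11.7
tcp_pos: [0.4597, 0.1013, 0.0818]
tool_rot: [2.234, -2.205, 0.0]
wrist_force: [-0.9, -1.7, 1.1]
opening: -0.0001
finger_force: 1.1
```

```bash
python3 -m pendant '[[[0,0,0.12,0,0,0,0],[0,0,0.24,0,0,0,0],[0,0,0.24,0.5,0,0,0],[0,0,0.24,1.2,0,0,0],[0,0,0.24,3,0,0,0],[0,0,0.24,4.7,0,0,0],[0,0.8,0.7,4.7,0,0,-1.9],[0,1.6,1.2,4.7,0,0,-3.8],[0,2.4,1.7,4.7,0,0,-5.7],[0,3.2,2.1,4.7,0,0,-7.6],[0,4,2.5,4.7,0,0,-9.5],[0,4,2.5,4.7,0,0,-9.5]]]';python3 -m pendant '[[[0,0.8,0.4,0,0,0,-2],[0,1.6,0.8,0,0,0,-4],[0,2.4,1.3,0,0,0,-6],[0,3.2,1.8,0,0,0,-8],[0,3.7,2.07,0,0,0,-9.9],[0,3.7,2.07,0,0,0,-9.9],[0,3.7,2.07,0,0,0,-9.9]]]'; python3 - <<'E'
from h import *
d=snapshot("wrist");a=d["img"];d=snapshot("top");b=cv2.resize(d["img"][90:280,130:290],None,fx=2.2,fy=2.2,interpolation=cv2.INTER_CUBIC)
cv2.imwrite("pics/w4.png",np.hstack([np.pad(cv2.resize(a,(430,322)),((0,96),(0,0),(0,0))),b]))
c=np.array([.6786,.2143]);t=-.1054;R=np.array([[np.cos(t),-np.sin(t)],[np.sin(t),np.cos(t)]])
s=observe();print((R.T@(s['tcp_pos'][:2]-c)*1000),s['tcp_pos'][2])
E
```

```text
time: 13.2
tcp_pos: [0.5607, 0.1657, 0.1994]
tool_rot: [-1.163, 2.918, 0.001]
wrist_force: [-1.6, 0.1, 0.1]
opening: -0.0
finger_force: 0.0
time: 14.08
tcp_pos: [0.6519, 0.2163, 0.2001]
tool_rot: [0.159, 3.137, 0.001]
wrist_force: [0.1, 0.7, 0.2]
opening: 0.0
finger_force: 0.0
[-26.73961775  -0.94812755] 0.20022282627844204
```

View pics/w4.png

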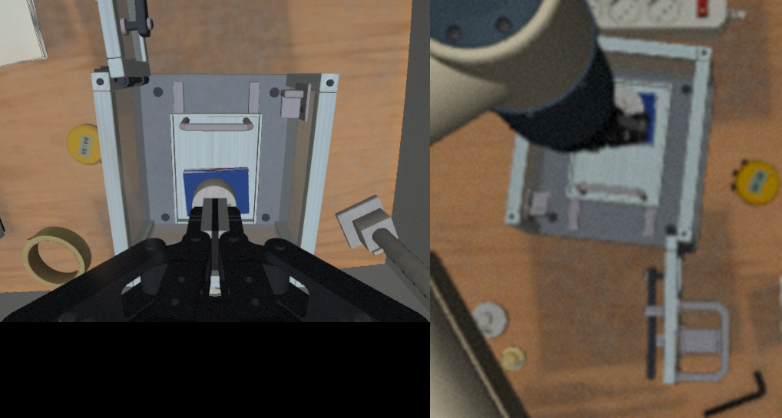

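The gate stands wide open past square at about 1.68 rad, and the tray is still in with its bow at (217,127) in the wrist view. The weight is on the swatches. I'll check the bow's place numerically and descend.

```bash
python3 - <<'E'
from h import *
d=snapshot("wrist")
c=np.array([.6786,.2143]);t=-.1054;R=np.array([[np.cos(t),-np.sin(t)],[np.sin(t),np.cos(t)]])
for p,z in(((217,126),.064),((180,122),.064),((253,127),.064),((216,168),.036)):
    print(R.T@(ray(d,(p[0]*560/430,p[1]*420/322),z)[:2]-c)*1000)
E
python3 -m pendant '[[[0,0,0,-1,0,0,0],[0,0,0,-2,0,0,0],[0,0,0,-3,0,0,0],[0,0,0,-4,0,0,0],[0,0,0,-4,0,0,0]]]'
```

```text
[-52.67609559   1.94700486]
[-56.80216524 -36.67578606]
[-51.78717     39.72719897]
[4.08724295 1.30253287]
time: 14.85
tcp_pos: [0.6508, 0.2157, 0.0976]
tool_rot: [-0.163, -3.133, 0.003]
wrist_force: [-0.3, -0.1, -0.3]
opening: 0.0001
finger_force: 0.0
```

Bow at guard x≈-53 and swatch front at x≈4. The fingers at -27 fit between them.

```bash
python3 -m pendant '[[[0,0,0,-0.4,0,0,0],[0,0,0,-0.8,0,0,0],[0,0,0,-1.2,0,0,0],[0,0,0,-1.6,0,0,0],[0,0,0,-1.8,0,0,0],[0,0,0,-1.8,0,0,0]]]'; python3 -m pendant '[[[0,-0.15,0.02,0,0,0,0],[0,-0.3,0.03,0,0,0,0],[0,-0.4,0.04,0,0,0,0],[0,-0.5,0.05,0,0,0,0]]]'
```

```text
time: 15.6
tcp_pos: [0.6522, 0.2162, 0.054]
tool_rot: [-0.165, -3.137, 0.001]
wrist_force: [-0.2, -0.0, 0.4]
opening: -0.0002
finger_force: 0.0
time: 16.1
tcp_pos: [0.6403, 0.2177, 0.0549]
tool_rot: [0.164, 3.136, 0.001]
wrist_force: [2.9, -1.1, -1.7]
opening: 0.0002
finger_force: 1.1
```

```bash
python3 -m pendant '[[[0,-0.1,0.01,0,0,0,0],[0,-0.25,0.03,0,0,0,0],[0,-0.45,0.05,0,0,0,0],[0,-0.65,0.07,0,0,0,0],[0,-0.85,0.09,0,0,0,0],[0,-1.05,0.11,0,0,0,0],[0,-1.25,0.13,0,0,0,0],[0,-1.45,0.15,0,0,0,0],[0,-1.65,0.17,0,0,0,0],[0,-1.8,0.19,0,0,0,0],[0,-1.9,0.2,0,0,0,0],[0,-1.9,0.2,0,0,0,0]]]'; python3 -m pendant '[[[0,-0.1,0.01,0,0,0,0],[0,-0.25,0.03,0,0,0,0],[0,-0.45,0.05,0,0,0,0],[0,-0.65,0.07,0,0,0,0],[0,-0.85,0.09,0,0,0,0],[0,-1.05,0.11,0,0,0,0],[0,-1.25,0.13,0,0,0,0],[0,-1.4,0.15,0,0,0,0],[0,-1.5,0.16,0,0,0,0],[0,-1.6,0.17,0,0,0,0],[0,-1.7,0.18,0,0,0,0],[0,-1.7,0.18,0,0,0,0]]]'
```

```text
time: 17.6
tcp_pos: [0.5917, 0.2225, 0.0542]
tool_rot: [-0.165, -3.136, 0.001]
wrist_force: [1.7, -0.0, 1.1]
opening: 0.0001
finger_force: 0.4
time: 19.1
tcp_pos: [0.5495, 0.2272, 0.0546]
tool_rot: [-0.165, -3.137, -0.0]
wrist_force: [-0.4, -0.4, 0.5]
opening: -0.0
finger_force: 0.1
```

```bash
python3 -m pendant '[[[0,-0.08,0.01,0,0,0,0],[0,-0.16,0.02,0,0,0,0],[0,-0.24,0.03,0,0,0,0],[0,-0.24,0.03,0,0,0,0]]]'; python3 -m pendant '[[[0,-0.05,0.01,0,0,0,0],[0,-0.1,0.01,0,0,0,0],[0,-0.1,0.01,0,0,0,0]]]'
```

```text
time: 19.6
tcp_pos: [0.5436, 0.2279, 0.0546]
tool_rot: [-0.165, -3.137, 0.0]
wrist_force: [0.8, -1.7, 0.8]
opening: 0.0001
finger_force: 0.4
time: 19.98
tcp_pos: [0.5424, 0.2281, 0.0547]
tool_rot: [0.164, 3.135, 0.0]
wrist_force: [5.4, -3.1, -2.7]
opening: 0.0002
finger_force: 2.7
```

The tray is at its stop. I'll back off the bow and lift clear.

```bash
python3 -m pendant '[[[0,0.2,-0.02,0,0,0,0],[0,0.5,-0.05,0,0,0,0],[0,0.5,-0.05,0,0,0,0],[0,0.5,-0.05,0.6,0,0,0],[0,0.5,-0.05,1.5,0,0,0],[0,0.5,-0.05,3,0,0,0],[0,0.5,-0.05,5,0,0,0],[0,0.5,-0.05,7,0,0,0],[0,-1.5,-0.05,7,0,0,0],[0,-3.5,-0.05,7,0,0,0],[0,-5,-0.05,7,0,0,0],[0,-5,-0.05,7,0,0,0]]]'; python3 - <<'E'
from h import *
d=snapshot("wrist");a=d["img"];d=snapshot("top");b=cv2.resize(d["img"][90:280,130:290],None,fx=2.2,fy=2.2,interpolation=cv2.INTER_CUBIC)
cv2.imwrite("pics/w5.png",np.hstack([np.pad(cv2.resize(a,(430,322)),((0,96),(0,0),(0,0))),b]))
E
```

```text
time: 21.48
tcp_pos: [0.4146, 0.2268, 0.2316]
tool_rot: [0.161, 3.136, 0.004]
wrist_force: [1.6, 1.6, 0.6]
opening: 0.0002
finger_force: 0.0
```

View pics/w5.png

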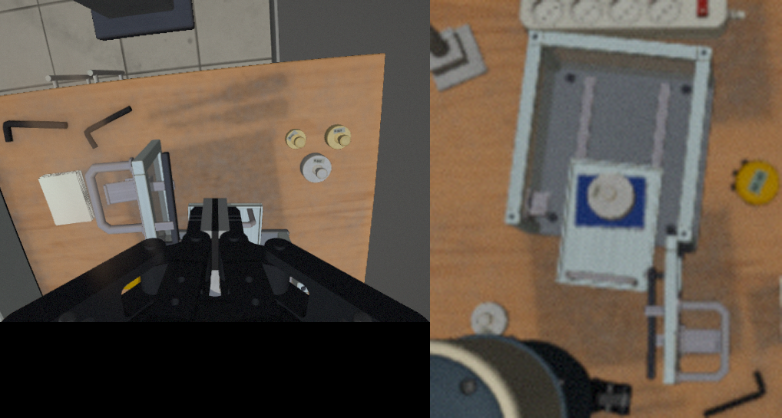

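The tray is out with its bow at (600,281) in the top view. The weight stands on the swatches at (610,196), the gate is still open and the robot is clear.

```bash
python3 - <<'E'
from h import *
d=snapshot("top");c=np.array([.6786,.2143]);t=-.1054;R=np.array([[np.cos(t),-np.sin(t)],[np.sin(t),np.cos(t)]])
x=(R.T@(ray(d,(130+170/2.2,90+280/2.2),.064)[:2]-c)*1000)[0];print("bow x",x,"travel",-52.6-x)
if -52.6-x>94: print(close_job())
E
```

```text
bow x -155.02878797090347 travel 102.42878797090347
the job is handed in; nothing more can be done
None
```

The job is handed in: the gate is unlatched and open past square (about 1.7 rad), the tray is out at its stop with the weight still standing on the swatches, the highest wrist force I read was about 8 N, and the bystanders in view at the end stood undisturbed (the caliper was outside the last picture, away from the arm's path).

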